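Pack up the overhanging rail for mortising

ROBOT

A 6-joint arm with a two-finger parallel gripper is mounted at the origin on a cart in front of the work surface, level with it; the furniture and walls round the work are solid. World frame = base frame: x ahead of the robot, y to its left, z up, the work surface at z = 0. Lengths are in mm, angles in rad, forces in N, time in s.
With the tool pointing down it reaches from about 275 to 1000 mm from the base axis. Payload 8.4 kg.
Tool frame: the origin (TCP) lies at the very end of the fingers, on their centre line; the grasp point (between the pads) lies 19 mm behind it; z points along the fingers, y is the line along which they close (so a half turn about z gives the same grasp; the last joint's range is limited). The gripper opens to 85 mm and grips with 20 to 120 N. Pads are 22 mm wide; open, the fingers measure 114 mm over their backs; the gripper's body (76 mm by 85 mm) begins 54 mm behind the grasp point. The pads swing forward as they close: fully open they stand 13 mm farther back than shut.
Start: joints at [-1.2, 0.353, 1.633, -0, 1.155, -0.002], TCP at [227.639, -582.072, 199.181] pointing down, gripper open.
Joint ranges: [-2.63, 2.63], [-0.92, 2.1], [0.06, 2.66], [-1.3, 4.44], [0, 2.69], [-3.02, 3.02]. Speed limits (rad/s): [2.22, 2.22, 2.79, 3.14, 3.14, 3.14].

INTERFACE

Orientations are given as a unit quaternion [x, y, z, w].
In Python, from station import env gives the robot as it stands. The module is installed in compiled form; this text tells all that it offers.
- The arm moves only by the shell command python3 -m pendant 'ROWS'. ROWS is JSON, a list of rows, each a list of 3 entries, a list of its own where there are three numbers: the turn, a rotation vector about the tool's x, y, z in degrees, then the shift along the tool's x, y, z in cm, then the finger opening in cm, from 0 to 8.54. A call has 1 to 8 rows; each row shifts and turns the commanded pose from where the row before left it, along the tool's axes as they then stand; what a row does not reach is not made up. A row lasts 1/8 s, in which the tool goes at most 62.5 mm and 10.7 degrees, less where a joint would pass 70% of its speed; a pose out of reach is approached as far as the arm can. A call is refused whole if a number of a shift passes 6.25 or a number of a turn 10.7, either way. A call with a gripper value outside its range is refused whole. The fingers move at their own pace and stop on an object; the grip force is fixed at half the most. Time passes only in rows, so rows that do not move let the fingers close. It gives the time, the measured TCP pose, the force and the opening at its end, in the units of the state.
- env.read_state(): the state, without advancing time (a new reading comes with each control period).
- env.snapshot(name): name is "scene" or "top"; returns a dict with "frame" (400x640x3 uint8, red, green, blue), "range_z" (400x640 float32, mm along the optical axis (not along the pixel's ray), 0 where there is no reading), "fx", "fy", "cx", "cy" (pixels), "eye" and "rotation" of the camera in the world. Camera axes: x right, y down, z forward; pixel columns grow to the right and rows downward; lengths in mm; the calibration is good to about 2 mm. A picture is of the moment at which its call begins.
- env.close_job(): hands the job in, once; it reports no verdict.
Trained networks look in a picture, given as the dict that the camera call returned (one of the last four; its "shot" number tells which), for a name from the list of things; names that differ only in an ending like _2 or _b are one class to them, and where a whole thing is asked for, a point or a joint stands for the part that bears it (a point fixed in the world has none). Each returns a list of dicts, best first, with "conf" (0 to 1); they miss things now and then, are a little off and sometimes report something else, mostly with a low value. They report only what shows in the picture. A call takes as long as a camera call.
- env.masks_of(picture, label): "region" (400x640 bool, what is visible of it) and "xy" ([column, row] in pixels, amid what is visible of it).
- env.landmark_of(picture, label): "xy" ([column, row] in pixels: a listed point, or the origin of a listed thing).
The state is a dict: "time_s": time; "qpos": joint angles; "joint_velocities": joint speeds; "joint_torque": joint torques, N m; "eef_pos": TCP position; "tool_rot": TCP orientation; "contact_force": force on the tool from outside, world axes, zero at the start; "wrist_torque": the same for the moment, N m; "opening": finger opening in mm.
Only numpy, scipy, OpenCV 4.12 (cv2) and the standard library are available. Lean on these libraries where they do the work, as an engineer would, in place of code of your own. Each camera call takes 0.05 s, during which the arm holds its last target. There are 200 camera calls.

TASK

Pack up the overhanging end of the clamped rail where the mortise is pencilled: slide the flat packing slips in under it from the front, one upon another, as many as it takes until the gap left is small enough for the wedge to jam in it, then push the wedge in on top of the slips, thin end first, until it is firmly tight under the rail without jacking the rail up or running the wedge into the stop batten behind. Finish while still gripping the wedge and pressing it in, so that the packing stays tight for the chopping: do not let go. Leave the try square and the eraser where they are.

Things in the scene. Friction and masses are not known exactly. Their poses are not given: they have to be found in the camera images.
- board: Fixed L-shaped plywood board on block feet. Origin on the bench top, below the rail's front edge, mid-mark; +x away from the robot (the way slips and wedge go in), +y left along the rail. Top face 36 mm above the origin, x -30 to +95 for y -75 to +195 mm and, in front of that, x -70 to -30 for y -75 to +75 mm. A beech batten on it, 30 mm high, front at x = +66 mm, stops the slips.
- rail: Pine rail along the board's y, over board x 0 to +52, y -45 to +180 mm, 22 mm thick; right end free, left end bolted with a black star knob (top 45 mm above the underside) on a dark riser block whose height differs each run. Origin on the front lower edge, 120 mm left of the mark; axes as the board's. At the mark it gives like a stiff spring, 10 N per mm of lift.
- rail_mark (a point): Middle of the pencilled mortise mark (two lines 40 mm apart squared across the rail's top and front face), taken at the rail's front lower edge (underside). It is 19 to 40 mm above the board's top face: that is the gap to be packed. Slips and wedge go in centred on it, squarely along the board's x.
- slip_1: Loose flat plywood packing slip 130 (x) x 30 (y) x 8 mm (z), 30 g, lying flat on the bench; origin at the centre of its underside. One to three of the three slips are needed. Pushed right in against the stop batten it sticks out 64 mm in front of the rail.
- slip_2: Second packing slip, the same as slip_1.
- slip_3: Third packing slip, the same as slip_1.
- wedge: Loose waxed (slippery) wedge 130 (x) x 30 mm (y), 5 mm thick at its thin end (+x), rising 0.22 mm a mm to 33.6 mm; 55 g, lying on its flat underside, thin end away from the robot; origin at the underside's centre. On n slips it jams where its thickness at the rail's front edge is the gap less n x 8 mm; 10 to 65 mm of it should then be behind that edge. Pushed in with 15 N it presses on the rail with some 5 to 14 N.
- wedge_tip (a point): Middle of the wedge's thin end, at its underside, 65 mm from the wedge's origin along its +x.
- try_square: Try square, wooden stock and steel blade, 105 x 167 x 22 mm, lying to the right of the board; leave alone. Origin at the centre of its footprint.
- eraser: Blue and white eraser, 20 x 42 x 13 mm, just right of the board's front; leave alone. Origin at the centre of its underside.

How it is judged:
By the outcome, as a careful person would: the job done as asked, in the order asked, and still so for the second after the job is handed in, while the arm keeps its last pose, push and grip.
It also fails if it takes over 72 s, if anything falls off the work surface, if the arm or the gripper's body presses on something with over 40 N, if the wrist force passes 120 N, or if a joint passes its speed limit or range.

## Working session

There is one attempt and no reset: what is moved stays moved. The work goes in short steps, Python scripts to look and compute and a shell command to move; the robot and the scene stay as the last step left them, time stands still between calls to the robot, and variables do not carry over. Pictures are saved under pics/ and viewed, on a budget of 10 in all, crops included, one or two more only if the job needs it, and the job is handed in when it is done.

```bash
mkdir -p pics; cat > h.py <<'E'
import numpy as np, cv2
from station import env
from scipy.spatial.transform import Rotation as R
def world(p,u,v,z=None):
    u=np.asarray(u,float);v=np.asarray(v,float)
    if z is None: z=p["range_z"][v.astype(int),u.astype(int)]
    c=np.stack([(u-p["cx"])/p["fx"]*z,(v-p["cy"])/p["fy"]*z,z*np.ones_like(u)],-1)
    return c@np.asarray(p["rotation"]).T+np.asarray(p["eye"])
def save(p,n): cv2.imwrite("pics/"+n,p["frame"][:,:,::-1])
E
python3 - <<'E'
from h import *
s=env.read_state(); print({k:np.round(v,3) for k,v in s.items()})
a=env.snapshot("scene");b=env.snapshot("top")
for n,p in(("scene",a),("top",b)):
    save(p,n+"0.png"); print(n,p["eye"],np.round(p["rotation"],3).tolist(),p["fx"])
    for l in["board","rail","slip_1","wedge","try_square","eraser"]:
        for m in env.masks_of(p,l):
            v,u=np.nonzero(m["region"]&(p["range_z"]>0)); 
            if len(u)<5: continue
            w=world(p,u,v); r=cv2.minAreaRect(w[:,:2].astype(np.float32))
            print(l,round(m["conf"],2),m["xy"],len(u),"med",np.round(np.median(w,0)),"z5,95",np.round(np.percentile(w[:,2],[5,95])),"rect",np.round(r[0]),np.round(r[1]),round(r[2],1))
    for l in["rail_mark","wedge_tip","rail","board","wedge","slip_1"]:
        for m in env.landmark_of(p,l):
            print("pt",l,round(m["conf"],2),np.round(m["xy"]),np.round(world(p,*m["xy"]),1))
E
```

```text
{'time_s': np.float64(0.0), 'qpos': array([-1.2  ,  0.354,  1.634, -0.   ,  1.155, -0.002]), 'joint_velocities': array([ 0.   ,  0.   , -0.001,  0.001,  0.001,  0.   ]), 'joint_torque': array([-4.0000e-03, -6.0527e+01, -3.4207e+01, -0.0000e+00,  9.0000e-03,
       -0.0000e+00]), 'eef_pos': array([ 227.447, -581.581,  198.461]), 'tool_rot': array([ 0.983,  0.185, -0.   , -0.001]), 'contact_force': array([ 0.285,  1.371, -0.403]), 'wrist_torque': array([ 0.04 ,  0.005, -0.04 ]), 'opening': np.float64(85.55)}
scene [ 241.72843803 -461.08298319  687.10538909] [0.891, -0.275, 0.099, -0.347] 449.4818406244449Traceback (most recent call last):
  File "<stdin>", line 10, in <module>
  File "h.py", line 8, in world
    return c@np.asarray(p["rotation"]).T+np.asarray(p["eye"])
           ~^~~~~~~~~~~~~~~~~~~~~~~~~~~~
ValueError: matmul: Input operand 1 has a mismatch in its core dimension 0, with gufunc signature (n?,k),(k,m?)->(n?,m?) (size 4 is different from 3)
```

```bash
sed -i 's/np.asarray(p\["rotation"\]).T/R.from_quat(p["rotation"]).as_matrix().T/' h.py
python3 - <<'E'
from h import *
a=env.snapshot("scene");b=env.snapshot("top")
for n,p in(("scene",a),("top",b)):
    save(p,n+"0.png"); print(n,p["eye"],np.round(p["rotation"],3).tolist(),p["fx"])
    for l in["board","rail","slip_1","wedge","try_square","eraser"]:
        for m in env.masks_of(p,l):
            v,u=np.nonzero(m["region"]&(p["range_z"]>0)); 
            if len(u)<5: continue
            w=world(p,u,v); r=cv2.minAreaRect(w[:,:2].astype(np.float32))
            print(l,round(m["conf"],2),np.round(m["xy"]),len(u),"med",np.round(np.median(w,0)),"z5,95",np.round(np.percentile(w[:,2],[5,95])),"rect",np.round(r[0]),np.round(r[1]),round(r[2],1))
    for l in["rail_mark","wedge_tip","rail","board","wedge","slip_1"]:
        for m in env.landmark_of(p,l):
            print("pt",l,round(m["conf"],2),np.round(m["xy"]),np.round(world(p,*m["xy"]),1))
E
```

```text
scene [ 241.72843803 -461.08298319  687.10538909] [0.891, -0.275, 0.099, -0.347] 449.4818406244449
board 0.71 [354. 195.] 5150 med [646.   7.  36.] z5,95 [18. 66.] rect [693.  77.] [217. 272.] 3.6
board 0.4 [221. 187.] 800 med [451. 220.   8.] z5,95 [ 1. 10.] rect [454. 228.] [ 45. 133.] 79.5
rail 0.83 [350. 154.] 2560 med [673.  70.  81.] z5,95 [ 65. 103.] rect [691. 132.] [329. 105.] 80.9
slip_1 0.75 [340. 340.] 1503 med [ 449. -210.    8.] z5,95 [ 5. 10.] rect [ 453. -209.] [130.  31.] 6.3
slip_1 0.73 [218. 186.] 700 med [452. 220.   8.] z5,95 [ 3. 10.] rect [453. 227.] [ 44. 128.] 80.4
slip_1 0.66 [312. 301.] 1244 med [ 453. -120.    8.] z5,95 [ 5. 10.] rect [ 457. -117.] [ 35. 129.] 85.2
wedge 0.77 [236. 210.] 1047 med [441. 126.  17.] z5,95 [ 3. 32.] rect [454. 143.] [131.  52.] 6.2
try_square 0.91 [420. 269.] 1646 med [ 667. -170.    3.] z5,95 [ 0. 22.] rect [ 640. -211.] [105. 166.] 14.9
eraser 0.6 [353. 263.] 262 med [ 558. -107.   12.] z5,95 [ 3. 15.] rect [ 564. -104.] [29. 42.] 26.6
pt rail_mark 0.71 [360. 179.] [660.7  14.6  70. ]
pt rail_mark 0.18 [358. 209.] [630.3 -18
[... 1184 characters left out ...]
29.] 79.3
wedge 0.92 [269. 240.] 761 med [454. 132.  19.] z5,95 [ 3. 32.] rect [456. 133.] [130.  35.] 8.0
try_square 0.62 [396. 155.] 1167 med [ 667. -170.    4.] z5,95 [-1. 24.] rect [ 643. -212.] [110. 170.] 15.0
eraser 0.73 [371. 195.] 144 med [ 561. -106.   13.] z5,95 [ 8. 16.] rect [ 561. -107.] [19. 43.] 26.4
pt rail_mark 0.94 [322. 151.] [659.1  13.2  68.3]
pt wedge_tip 0.56 [269. 218.] [507.4 138.7   7. ]
pt rail 0.95 [270. 151.] [655.9 131.1  78.8]
pt board 0.82 [320. 155.] [656.7  16.8  33.3]
pt wedge 0.63 [270. 239.] [456.5 133.6  22.4]
pt slip_1 0.69 [416. 242.] [ 451.8 -212.1    8.1]
pt slip_1 0.62 [374. 238.] [ 460.9 -112.9   11.6]
pt slip_1 0.6 [236. 239.] [456.5 217.7   9.5]
```

View pics/scene0.png

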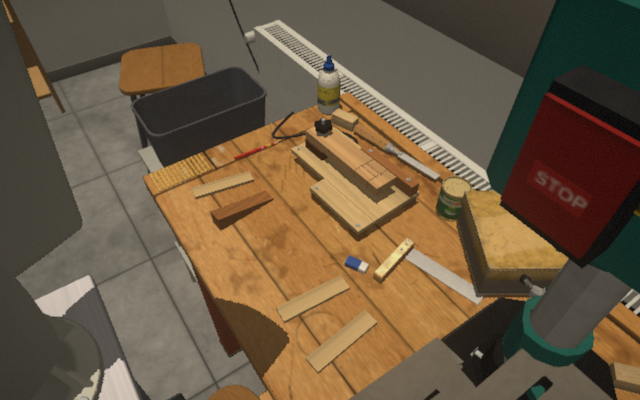

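View pics/top0.png

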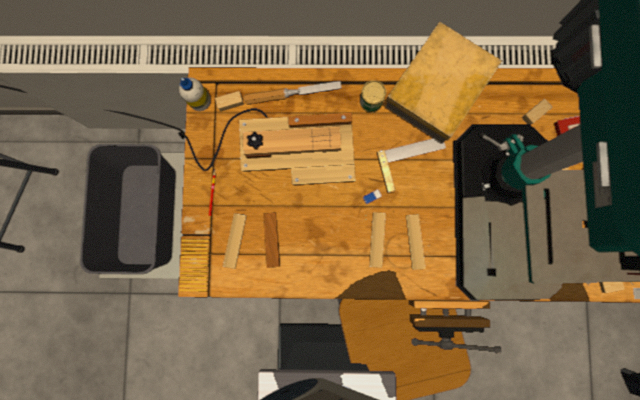

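```bash
python3 - <<'E'
from h import *
for n in("scene","top"):
    P=[env.snapshot(n) for _ in range(4)]; p=P[-1]
    p["range_z"]=np.median([q["range_z"] for q in P],0)
    v,u=np.mgrid[60:300,150:480]; w=world(p,u.ravel(),v.ravel()); ok=(p["range_z"][60:300,150:480].ravel()>0); w=w[ok]
    g=lambda c:w[c]
    t=np.radians(4); 
    yaw=None
    for it in range(4):
        if it==0: o=np.array([655.,14.]);yaw=t
        d=np.array([np.cos(yaw),np.sin(yaw)]);l=np.array([-d[1],d[0]])
        X=(w[:,:2]-o)@d;Y=(w[:,:2]-o)@l;Z=w[:,2]
        # rail top strip inside, and front edge by Y bin
        top=(X>8)&(X<45)&(Y>-38)&(Y<85)&(Z>60)&(Z<98)
        e=[]
        for y0 in range(-38,90,6):
            s=(Y>y0)&(Y<y0+6)&(np.abs(Z-np.median(Z[top]))<3.5)&(X<80)&(X>-20)
            if s.sum()>5: e.append((y0+3,np.percentile(X[s],3),np.percentile(X[s],97)))
        e=np.array(e); k,b=np.polyfit(e[:,0],e[:,1],1); k2,b2=np.polyfit(e[:,0],e[:,2],1)
        if it<3: yaw-=np.arctan((k+k2)/2)
    A=np.c_[X[top],Y[top],np.ones(top.sum())]; c=np.linalg.lstsq(A,Z[top],rcond=None)[0]
    rt=(Z>65)&(Z<98)&(X>0)&(X<50)&(Y<60)
    bt=(Y>-65)&(Y<65)&(X>-62)&(X<-8)&(Z>28)&(Z<44)
    bl=(Y>85)&(Y<185)&(X>-24)&(X<-5)&(Z>28)&(Z<44)
    fe=(X>-100)&(X<-35)&(Y>-60)&(Y<60)&(np.abs(Z-36)<4)
    print(n,"yaw",np.degrees(yaw),"edges X",b,b2,"rail top Z",np.median(Z[top]),"coef",np.round(c,3),"boardZ",np.median(Z[bt]),np.median(Z[bl]) if bl.any() else 0,
     "railendY",np.percentile(Y[rt],1),"board Y",np.percentile(Y[bt],1) , "boardfrontX",np.percentile(X[fe],2), "benchZ",np.median(Z[(X<-110)&(X>-140)&(abs(Y)<60)]))
    q=(np.abs(Z-36)<4)&(X<-35)&(X>-66)&(np.abs(Y)<110);print(" board yrange",np.percentile(Y[q],[1,99]))
    print("eye",np.round(p["eye"],1)); 
    fr=p["frame"]; 
    np.savez(n+".npz",w=w,X=X,Y=Y,Z=Z)
    print(" o",o,"d",d)
    cv2.imwrite("pics/%s_crop.png"%n,cv2.resize(fr[105:200,225:365] if n=="top" else fr[110:240,280:430],None,fx=5,fy=5,interpolation=2)[:,:,::-1])
    for m in env.landmark_of(p,"rail_mark"): print(m)
E
```

```text
scene yaw 3.733627692139524 edges X 5.197410249849539 53.84204716558421 rail top Z 81.61366564535354 coef [3.0000e-03 1.0000e-03 8.1492e+01] boardZ 36.32358614595262 36.33132057996113 railendY -259.20831874406633 board Y -63.86150701677445 boardfrontX -65.32612506777205 benchZ 0.3428929484539367
 board yrange [-73.4257584   74.32083908]
eye [ 241.7 -461.1  687.1]
 o [655.  14.] d [0.99787757 0.06511799]
{'xy': [424.8, 287.0], 'conf': 0.69}
{'xy': [359.1, 179.9], 'conf': 0.61}
top yaw 3.898530916969206 edges X 6.270223694986787 54.47596769041049 rail top Z 81.70766632961704 coef [ 2.0000e-03 -1.0000e-03  8.1696e+01] boardZ 36.465637474849586 36.52176432051078 railendY -311.9217711525306 board Y -63.87242871396493 boardfrontX -64.9439318875917 benchZ 0.5385712991967466
 board yrange [-72.66789488  74.44861484]
eye [ 4.1310e+02 -3.0000e-01  1.1763e+03]
 o [655.  14.] d [0.99768602 0.06798971]
{'xy': [322.0, 148.7], 'conf': 0.87}
```

View pics/scene_crop.png

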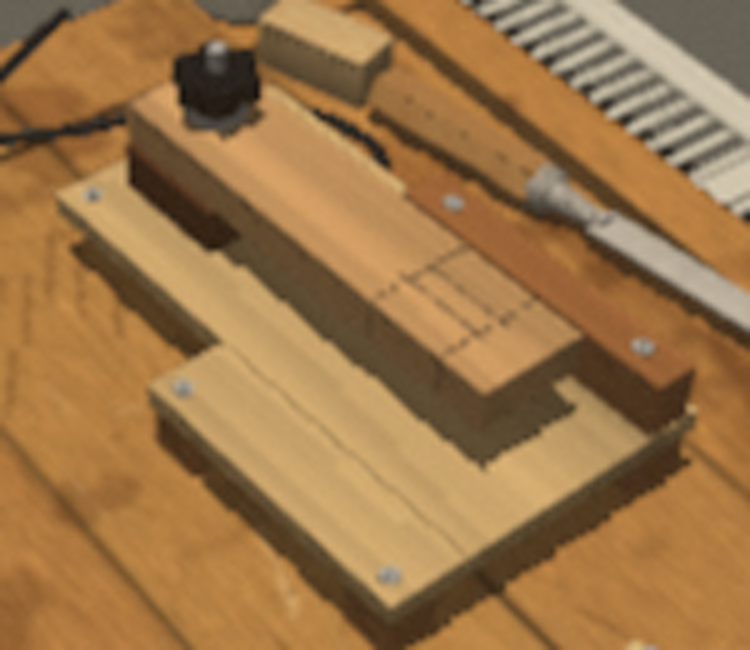

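```bash
cat >> h.py <<'E'
def go(goal,yaw):
    s=env.read_state(); r=R.from_quat(s["tool_rot"]).as_matrix()
    cur=np.degrees(np.arctan2(r[1,0],r[0,0])); 
    a=np.radians(yaw); T=np.array([[np.cos(a),np.sin(a),0],[np.sin(a),-np.cos(a),0],[0,0,-1]])
    print("t",round(s["time_s"],2),"pos",np.round(s["eef_pos"],1),"yaw",round(cur,2),"tilt",np.round(r[:2,2],4),"F",np.round(s["contact_force"],1),"open",round(float(s["opening"]),1))
    print("tool z turn",round(cur-yaw,2),"shift cm (after turn)",np.round(T.T@(np.array(goal)-s["eef_pos"])/10,2))
E
python3 -m pendant '[[[0,0,8.6],[0,0,0],8.5],[[0,0,8.6],[0,0,0],8.5],[[0,0,8.5],[0,0,0],8.5],[[0,0,0],[1.6,-5.3,0],8.5],[[0,0,0],[1.6,-5.3,0],8.5],[[0,0,0],[1.6,-5.3,0],8.5],[[0,0,0],[1.6,-5.3,0],8.5],[[0,0,0],[1.6,-5.3,0],8.5]]'
python3 -m pendant '[[[0,0,0],[1.6,-5.3,0],7],[[0,0,0],[1.6,-5.3,0],6],[[0,0,0],[1.6,-5.3,3],5.5],[[0,0,0],[1.6,-5.3,5],5.5],[[0,0,0],[0,0,5],5.5],[[0,0,0],[0,0,0],5.5]]'
python3 -c "
from h import *; go([410,-116,1.5],-4.4)"
```

```text
time_s: 2.95
eef_pos: [327.9, -322.4, 199.4]
tool_rot: [0.999, -0.038, 0.0, 0.0]
contact_force: [0.7, -0.1, -0.4]
opening: 85.2
time_s: 3.7
eef_pos: [401.3, -124.7, 75.3]
tool_rot: [0.999, -0.037, -0.003, -0.001]
contact_force: [-0.1, 0.0, 0.2]
opening: 54.8
t 3.7 pos [ 401.3 -124.7   75.3] yaw -4.26 tilt [-0.0065  0.002 ] F [-0.1  0.   0.2] open 54.8
tool z turn 0.14 shift cm (after turn) [ 0.8  -0.94  7.38]
```

```bash

python3 -m pendant '[[[0,0,0],[0.8,-0.9,3],5.5],[[0,0,0],[0,0,3],5.5],[[0,0,0],[0,0,0.8],5.5],[[0,0,0],[0,0,0],5.5]]'
python3 - <<'E'
from h import *; go([410,-116,1.5],-4.4)
p=env.snapshot("scene"); cv2.imwrite("pics/g1.png",cv2.resize(p["frame"][200:380,200:420],None,fx=3,fy=3)[:,:,::-1])
E
```

```text
time_s: 4.2
eef_pos: [413.1, -118.4, 10.5]
tool_rot: [0.999, -0.038, 0.0, 0.0]
contact_force: [0.6, -0.6, -0.3]
opening: 55.0
t 4.2 pos [ 413.1 -118.4   10.5] yaw -4.39 tilt [ 0.0006 -0.0002] F [ 0.6 -0.6 -0.3] open 55.0
tool z turn 0.01 shift cm (after turn) [-0.33 -0.21  0.9 ]
```

View pics/g1.png

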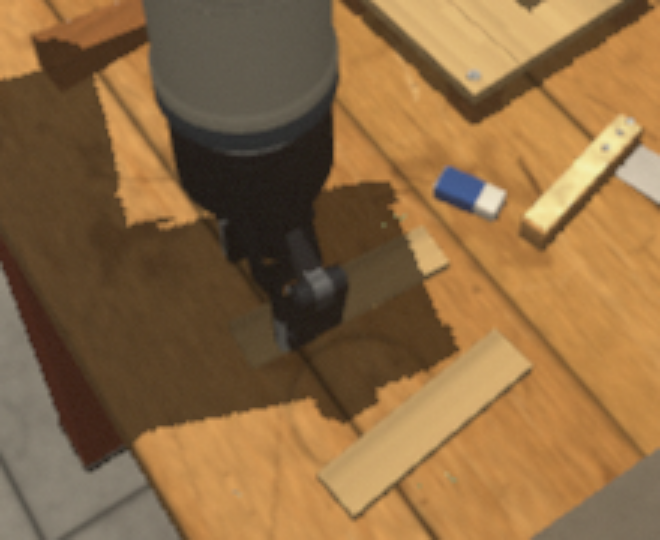

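Fingers straddle the rear of the slip (about 310,300 in the crop). Lower and close.

```bash

python3 -m pendant '[[[0,0,0],[-0.3,-0.1,0.8],5.5],[[0,0,0],[0,0,0],2.5],[[0,0,0],[0,0,0],2.2],[[0,0,0],[0,0,0],2.2],[[0,0,0],[0,0,0],2.2],[[0,0,0],[0,0,0],2.2]]'
python3 -m pendant '[[[0,0,0],[0,0,-3],2.2],[[0,0,0],[0,0,-5],2.2],[[0,0,0],[0,0,0],2.2]]'
python3 - <<'E'
from h import *
a=np.radians(3.8);d=np.array([np.cos(a),np.sin(a)]);o=np.array([659,14.8])
go([*(o+d*-140),60],3.8)
p=env.snapshot("scene"); cv2.imwrite("pics/g2.png",cv2.resize(p["frame"][150:350,200:440],None,fx=3,fy=3)[:,:,::-1])
E
```

```text
time_s: 5.0
eef_pos: [409.7, -116.5, 1.5]
tool_rot: [0.999, -0.038, 0.0, 0.0]
contact_force: [0.0, -0.5, -0.3]
opening: 22.1
time_s: 5.38
eef_pos: [412.2, -117.2, 84.5]
tool_rot: [0.999, -0.038, 0.003, 0.001]
contact_force: [-0.2, 0.2, -0.7]
opening: 22.2
t 5.38 pos [ 412.2 -117.2   84.5] yaw -4.34 tilt [ 0.006  -0.0017] F [-0.2  0.2 -0.7] open 22.2
tool z turn -8.14 shift cm (after turn) [ 11.5  -11.54   2.45]
```

View pics/g2.png

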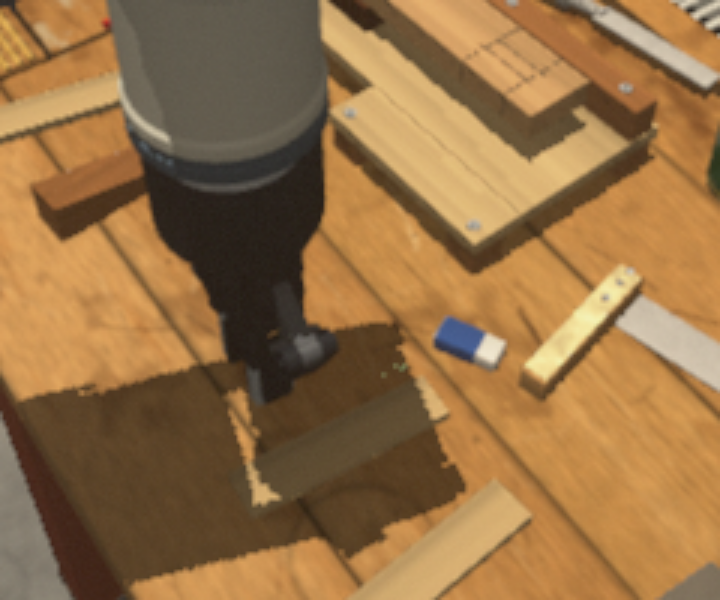

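The fingers closed above the slip: partly open tips stand well behind the TCP. I will re-measure the slip and feel for the bench with a narrower opening.

```bash

python3 - <<'E'
from h import *
for n in("scene","top"):
    p=env.snapshot(n)
    for m in env.masks_of(p,"slip_1"):
        v,u=np.nonzero(m["region"]&(p["range_z"]>0)); w=world(p,u,v); w=w[(w[:,2]<14)]
        r=cv2.minAreaRect(w[:,:2].astype(np.float32)); print(n,round(m["conf"],2),np.round(r[0],1),np.round(r[1]),round(r[2],1))
E
python3 -m pendant '[[[0,0,0],[0,0,4],4.4],[[0,0,0],[0,0,3.4],4.4],[[0,0,0],[0,0,0],4.4]]'
python3 -c "
from h import *; go([410,-117,1.5],-4.4)"
```

```text
scene 0.87 [ 459.7 -119.1] [ 32. 134.] 85.9
scene 0.85 [441.  228.8] [ 41. 105.] 81.4
scene 0.75 [ 453.4 -207.1] [131.  35.] 6.5
top 0.7 [ 640.8 -210.8] [109. 167.] 13.4
top 0.66 [452.2 222.3] [ 31. 129.] 79.9
top 0.6 [ 497.5 -203.2] [39. 29.] 0.6
top 0.41 [ 513.7 -122.3] [15. 24.] 0.3
time_s: 6.0
eef_pos: [406.9, -115.7, 5.1]
tool_rot: [0.999, -0.038, -0.003, -0.001]
contact_force: [-0.5, 0.5, 0.9]
opening: 44.2
t 6.0 pos [ 406.9 -115.7    5.1] yaw -4.34 tilt [-0.0065  0.0019] F [-0.5  0.5  0.9] open 44.2
tool z turn 0.06 shift cm (after turn) [0.32 0.11 0.36]
```

```bash

python3 -m pendant '[[[0,0,0],[0.2,0.1,0.4],4.4],[[0,0,0],[0,0,0],4.4]]'
python3 -m pendant '[[[0,0,0],[0,0,0.2],4.4],[[0,0,0],[0,0,0],4.4]]'
python3 -m pendant '[[[0,0,0],[0,0,0.2],4.4],[[0,0,0],[0,0,0],4.4]]'
```

```text
time_s: 6.25
eef_pos: [412.5, -117.9, 4.2]
tool_rot: [0.999, -0.038, 0.001, 0.0]
contact_force: [0.8, -0.2, 1.3]
opening: 44.0
time_s: 6.5
eef_pos: [411.8, -117.7, 1.9]
tool_rot: [0.999, -0.038, 0.0, 0.0]
contact_force: [-0.3, 0.4, -0.2]
opening: 44.3
time_s: 6.75
eef_pos: [411.5, -117.6, -0.5]
tool_rot: [0.999, -0.038, -0.0, -0.0]
contact_force: [0.3, 0.2, -0.5]
opening: 43.9
```

```bash

python3 -m pendant '[[[0,0,0],[0,0,0.15],3.8],[[0,0,0],[0,0,0],3.8]]'
python3 -m pendant '[[[0,0,0],[0,0,0.1],3.5],[[0,0,0],[0,0,0],3.5],[[0,0,0],[0,0,0],3.5]]'
python3 -m pendant '[[[0,0,0],[0,0,0.1],3.5],[[0,0,0],[0,0,0],3.5]]'
```

```text
time_s: 7.0
eef_pos: [411.5, -117.6, -2.1]
tool_rot: [0.999, -0.038, -0.0, -0.0]
contact_force: [-0.6, -0.5, 0.3]
opening: 37.8
time_s: 7.38
eef_pos: [411.5, -117.6, -3.0]
tool_rot: [0.999, -0.038, -0.0, -0.0]
contact_force: [0.6, -0.2, 0.6]
opening: 35.0
time_s: 7.62
eef_pos: [411.6, -117.6, -4.0]
tool_rot: [0.999, -0.038, -0.0, -0.0]
contact_force: [-0.0, -0.9, 0.8]
opening: 35.2
```

```bash

python3 -m pendant '[[[0,0,0],[0,0,0],3.2],[[0,0,0],[0,0,0],2.5],[[0,0,0],[0,0,0],2.2],[[0,0,0],[0,0,0],2.2],[[0,0,0],[0,0,0],2.2]]'
```

```text
time_s: 8.25
eef_pos: [411.6, -117.6, -4.0]
tool_rot: [0.999, -0.038, -0.0, -0.0]
contact_force: [0.5, 0.0, -0.4]
opening: 22.1
```

```bash

python3 - <<'E'
from h import *
p=env.snapshot("scene"); cv2.imwrite("pics/g3.png",cv2.resize(p["frame"][240:350,230:390],None,fx=5,fy=5,interpolation=2)[:,:,::-1])
E
```

```text
(no output)
```

View pics/g3.png

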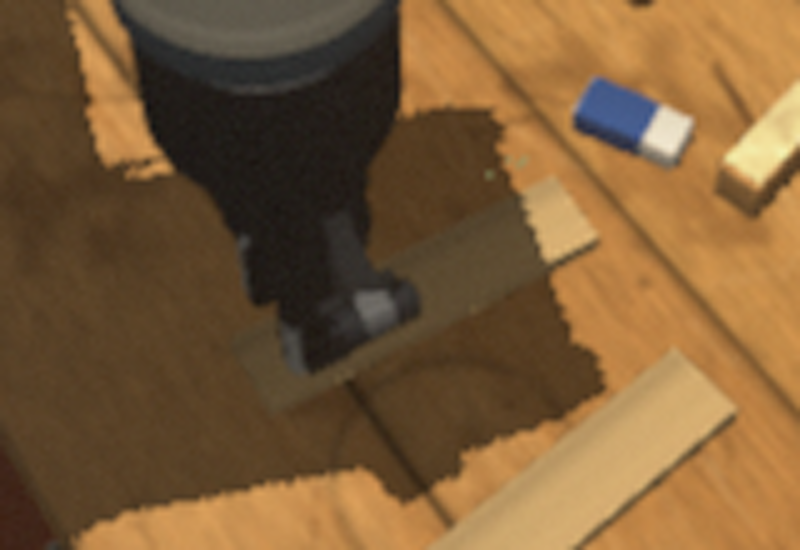

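The tips, closed to 22 mm, sit just over the slip (about 350,330 in the crop), so still too high. Open and feel further down.

```bash

python3 -m pendant '[[[0,0,0],[0,0,0],4.2],[[0,0,0],[0,0,0],4.2],[[0,0,0],[0,0,0.15],4.2],[[0,0,0],[0,0,0],4.2]]'
python3 -m pendant '[[[0,0,0],[0,0,0.15],4.2],[[0,0,0],[0,0,0],4.2]]'
python3 -m pendant '[[[0,0,0],[0,0,0.15],4.2],[[0,0,0],[0,0,0],4.2]]'
```

```text
time_s: 8.8
eef_pos: [411.5, -117.6, -5.6]
tool_rot: [0.999, -0.038, -0.0, -0.0]
contact_force: [0.1, 0.2, -0.3]
opening: 41.9
time_s: 9.05
eef_pos: [411.5, -117.6, -7.1]
tool_rot: [0.999, -0.038, -0.0, -0.0]
contact_force: [-0.1, -0.3, 0.0]
opening: 41.9
time_s: 9.3
eef_pos: [411.5, -117.6, -8.6]
tool_rot: [0.999, -0.038, -0.0, -0.0]
contact_force: [-0.3, -0.6, -0.3]
opening: 42.1
```

```bash

python3 -m pendant '[[[0,0,0],[0,0,0],3.5],[[0,0,0],[0,0,0],3.3],[[0,0,0],[0,0,0],2.8]]'
python3 -m pendant '[[[0,0,0],[0,0,0],2.2],[[0,0,0],[0,0,0],2.2],[[0,0,0],[0,0,0],2.2]]'
```

```text
time_s: 9.68
eef_pos: [411.6, -117.7, -8.5]
tool_rot: [0.999, -0.038, 0.0, 0.0]
contact_force: [-0.5, -0.1, -0.2]
opening: 28.3
time_s: 10.05
eef_pos: [411.6, -117.7, -8.5]
tool_rot: [0.999, -0.038, 0.0, 0.0]
contact_force: [-0.0, 0.1, -0.1]
opening: 22.1
```

```bash

python3 - <<'E'
from h import *
for n in("scene","top"):
    p=env.snapshot(n); v,u=np.mgrid[0:400,0:640]; w=world(p,u.ravel(),v.ravel()); ok=p["range_z"].ravel()>0
    q=ok&(np.hypot(w[:,0]-411,w[:,1]+117)<75)&(w[:,2]>-20)&(w[:,2]<90)
    W=w[q]; print(n,len(W))
    for z0 in range(-8,60,4):
        s=(W[:,2]>=z0)&(W[:,2]<z0+4)
        if s.any(): print(z0,s.sum(),np.round(W[s].min(0)),np.round(W[s].max(0)),np.round(np.median(W[s],0)))
E
python3 -m pendant '[[[0,0,0],[0,0,0.15],2.2],[[0,0,0],[0,0,0],2.2]]'
python3 -m pendant '[[[0,0,0],[0,0,0.15],2.2],[[0,0,0],[0,0,0],2.2]]'
```

```text
scene 4749
-8 1 [400. -59.  -4.] [400. -59.  -4.] [400. -59.  -4.]
-4 1786 [ 336. -192.   -4.] [484. -42.  -0.] [ 393. -139.   -1.]
0 2218 [ 336. -192.    0.] [483. -43.   4.] [ 391. -136.    1.]
4 237 [ 381. -162.    4.] [485. -91.   8.] [ 455. -122.    7.]
8 274 [ 393. -135.    8.] [ 485. -101.   11.] [ 461. -118.    9.]
12 1 [ 479. -116.   12.] [ 479. -116.   12.] [ 479. -116.   12.]
24 8 [ 399. -135.   26.] [ 408. -106.   28.] [ 403. -120.   27.]
28 14 [ 399. -140.   28.] [ 407. -100.   32.] [ 402. -128.   30.]
32 17 [ 399. -141.   32.] [ 414. -100.   36.] [ 403. -134.   34.]
36 14 [ 399. -143.   36.] [ 412. -101.   40.] [ 401. -133.   38.]
40 11 [ 399. -136.   40.] [ 404. -101.   44.] [ 402. -129.   41.]
44 10 [ 399. -134.   45.] [ 403. -103.   48.] [ 401. -118.   47.]
48 6 [ 399. -135.   49.] [403. -99.  52.] [ 401. -119.   50.]
52 10 [ 399. -135.   52.] [ 403. -100.   56.] [ 401. -129.   53.]
56 5 [ 401. -138.   57.] [ 403. -104.   60.] [ 402. -105.   59.]
top 530
-8 14 [ 341. -142.   -6.] [468. -51.  -4.] [418. -63.  -5.]
-4 200 [ 339. -153.   -4.] [480. -44.  -0.] [416. -63.  -1.]
0 279 [ 339. -155.    0.] [480. -44.   4.] [406. -65.   2.]
4 37 [ 339. -145.    4.] [475. -48.   7.] [416. -63.   5.]
time_s: 10.4
eef_pos: [411.5, -117.6, -10.1]
tool_rot: [0.999, -0.038, -0.0, -0.0]
contact_force: [-1.0, -1.0, 0.6]
opening: 22.0
time_s: 10.65
eef_pos: [411.5, -117.6, -11.6]
tool_rot: [0.999, -0.038, -0.0, -0.0]
contact_force: [-0.5, -0.1, -0.3]
opening: 21.9
```

```bash

python3 - <<'E'
from h import *
p=env.snapshot("scene"); print(env.read_state()["eef_pos"])
for u,v in((291,315),(302,310),(287,303)):
    a=world(p,u,v,100.);e=np.asarray(p["eye"]);d=a-e
    for x in(400,406,411): t=(x-e[0])/d[0]; print(u,v,np.round(e+t*d,1))
# range profile along column
for v in range(285,330,2): print(v,np.round(world(p,[284,288,292,296,300,304,308],[v]*7)[:,2]).astype(int),p["frame"][v,[284,288,292,296,300,304,308]].sum(-1))
E
```

```text
[ 411.50931193 -117.63174329  -11.57301299]
291 315 [ 400.  -143.5   41.2]
291 315 [ 406.  -131.5   16.7]
291 315 [ 411.  -121.4   -3.7]
302 310 [ 400.  -180.2  111.2]
302 310 [ 406.  -169.5   89.4]
302 310 [ 411.  -160.6   71.2]
287 303 [ 400.  -134.1   65. ]
287 303 [ 406.  -121.7   41.4]
287 303 [ 411.  -111.3   21.7]
285 [122 139 141 135 134   3   1] [ 83  79  81  86 106 146 172]
287 [116 134 136 132 128   0   1] [ 86  71  89 141 116 158 168]
289 [112 125 136 131 127   1   0] [ 88  80  82 136 144 164 174]
291 [106 119 131 127 127   0   9] [ 85  77  86 128 141 172 196]
293 [105 109 126 126 124   9   7] [ 88  76  83 117 145 187 193]
295 [ 99  90  90 121 124   7   7] [ 80  86  72 109 143 176 195]
297 [ 94  90  84 116 125 121 109] [ 86  96  79 106 148 154 182]
299 [ 89  83  71 108 123 120 121] [ 83  79  86  90 142 149 105]
301 [ 23  80  72 110 123 120 119] [ 87  70  79 107 140 216 164]
303 [  6  75  74 110 119 119 118] [172  79  78 135 162 306 251]
305 [  7  68  76 120 119 118 117] [186  85  79 124 153 312 251]
307 [  6  66  91 114 118 115 112] [197  95  76  85 164 238 179]
309 [ 10  45  85 114 118 113   4] [206 217  86 105 127 155 196]
311 [  8  38  75 100 114   2   0] [204 216  79  93 107 192 181]
313 [ 8 33 71 93  5  0  0] [207 216  90  95 190 165 186]
315 [ 7 26 33  4  0 -1  2] [209 231  87 165 186 175 163]
317 [ 8 10  5  2  0  1  1] [212 215 178 177 111 154 176]
319 [7 3 0 0 1 1 1] [217 214 180 165 132 157 187]
321 [ 5  0 -1 -1  2 -1  0] [217 186 168 155 156 143 183]
323 [ 3  0  1  0  1 -1 -1] [191 178 180 172 151 114 180]
325 [ 0  0 -1  1 -2 -1 -2] [186 197 184 186 177 153 167]
327 [ 0  0  1 -1  1  0  1] [190 200 189 180 190 182 146]
329 [-1  1 -1  1  0  2 -1] [188 193 197 179 186 191 123]
```

```bash

python3 -m pendant '[[[0,0,0],[0,0,0.2],2.2],[[0,0,0],[0,0,0],2.2]]'
python3 -m pendant '[[[0,0,0],[0,0,0.2],2.2],[[0,0,0],[0,0,0],2.2]]'
python3 -m pendant '[[[0,0,0],[0,0,0.2],2.2],[[0,0,0],[0,0,0],2.2]]'
```

```text
time_s: 10.95
eef_pos: [411.5, -117.6, -13.6]
tool_rot: [0.999, -0.038, -0.0, -0.0]
contact_force: [-0.5, 1.1, -0.1]
opening: 21.8
time_s: 11.2
eef_pos: [411.5, -117.6, -15.6]
tool_rot: [0.999, -0.038, -0.0, -0.0]
contact_force: [-0.2, -0.2, 0.3]
opening: 22.2
time_s: 11.45
eef_pos: [411.5, -117.6, -17.6]
tool_rot: [0.999, -0.038, -0.0, -0.0]
contact_force: [-0.6, 0.7, 0.9]
opening: 22.0
```

```bash

python3 -m pendant '[[[0,0,0],[0,0,0.2],2.2],[[0,0,0],[0,0,0],2.2]]'
python3 -m pendant '[[[0,0,0],[0,0,0.2],2.2],[[0,0,0],[0,0,0],2.2]]'
python3 - <<'E'
from h import *
p=env.snapshot("scene");s=env.read_state();print(s["eef_pos"],s["contact_force"],s["qpos"])
cv2.imwrite("pics/g4.png",cv2.resize(p["frame"][200:350,200:400],None,fx=4,fy=4,interpolation=2)[:,:,::-1])
E
```

```text
time_s: 11.7
eef_pos: [411.5, -117.6, -19.6]
tool_rot: [0.999, -0.038, -0.0, -0.0]
contact_force: [-0.6, -0.2, 0.9]
opening: 22.2
time_s: 11.95
eef_pos: [411.5, -117.6, -21.6]
tool_rot: [0.999, -0.038, -0.0, -0.0]
contact_force: [-0.4, -0.3, 0.0]
opening: 21.8
[ 411.55094841 -117.62137117  -21.54829073] [ 0.03078144 -0.27155027 -0.70263309] [-2.81906443e-01  4.24676622e-01  2.19873995e+00  5.26766649e-05
  5.18310147e-01  1.36462693e+00]
```

View pics/g4.png

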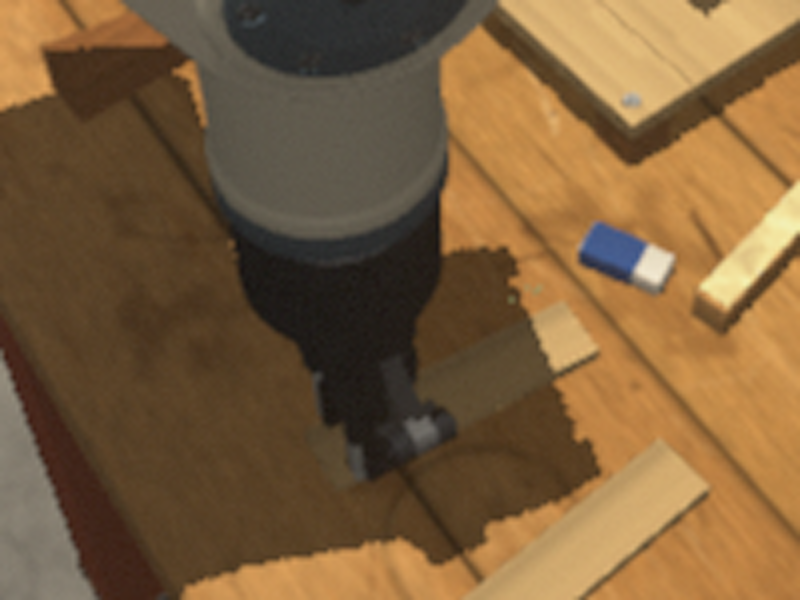

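```bash

for i in 1; do
python3 -m pendant '[[[0,0,0],[0,0,0.15],2.2],[[0,0,0],[0,0,0],2.2]]'
python3 -m pendant '[[[0,0,0],[0,0,0.15],2.2],[[0,0,0],[0,0,0],2.2]]'
done
python3 - <<'E'
from h import *
p=env.snapshot("scene"); v,u=np.mgrid[200:360,230:400]; u=u.ravel();v=v.ravel(); w=world(p,u,v)
q=(np.hypot(w[:,0]-405,w[:,1]+119)<40)&(w[:,2]>11)&(w[:,2]<60)
for z0 in range(11,60,4):
    s=q&(w[:,2]>=z0)&(w[:,2]<z0+4)
    if s.any(): print(z0,s.sum(),np.round(w[s].min(0)),np.round(w[s].max(0)))
E
```

```text
time_s: 12.25
eef_pos: [411.5, -117.6, -23.1]
tool_rot: [0.999, -0.038, -0.0, -0.0]
contact_force: [-0.8, -0.2, 0.7]
opening: 22.0
time_s: 12.5
eef_pos: [411.7, -117.7, -24.0]
tool_rot: [0.999, -0.038, 0.0, 0.0]
contact_force: [-1.5, 1.0, 12.7]
opening: 22.4
11 9 [ 399. -140.   11.] [ 414. -104.   15.]
15 14 [ 399. -141.   15.] [ 410. -101.   19.]
19 13 [ 399. -141.   19.] [ 404. -102.   23.]
23 11 [ 399. -141.   23.] [ 405. -102.   27.]
27 10 [ 399. -134.   27.] [ 403. -102.   30.]
31 8 [ 399. -134.   32.] [403. -99.  35.]
35 8 [ 399. -135.   35.] [ 403. -101.   39.]
39 3 [ 399. -135.   39.] [ 402. -101.   41.]
43 9 [ 398. -140.   43.] [ 404. -100.   47.]
47 5 [ 397. -141.   48.] [ 403. -100.   51.]
51 17 [ 396. -154.   51.] [403. -95.  55.]
55 22 [ 395. -157.   55.] [415. -98.  59.]
59 15 [ 396. -157.   59.] [ 415. -134.   60.]
```

Contact on the slip's top at a reported z of −23.7, so the tips really stand about 32 mm above the reported TCP. I'll use that from here on.

```bash

python3 -m pendant '[[[0,0,0],[0,0,-0.3],4.4],[[0,0,0],[0,0,0],4.4],[[0,0,0],[0,0,0.4],4.4],[[0,0,0],[0,0,0.3],4.2],[[0,0,0],[0,0,0],4.2]]'
python3 -m pendant '[[[0,0,0],[0,0,0.2],4.0],[[0,0,0],[0,0,0],3.6],[[0,0,0],[0,0,0],3.6]]'
```

```text
time_s: 13.18
eef_pos: [411.3, -117.6, -28.9]
tool_rot: [0.999, -0.038, -0.0, -0.0]
contact_force: [-0.2, -0.5, 0.2]
opening: 41.9
time_s: 13.55
eef_pos: [411.6, -117.7, -30.5]
tool_rot: [0.999, -0.038, -0.0, -0.0]
contact_force: [0.3, 0.8, 0.8]
opening: 35.8
```

```bash

python3 -m pendant '[[[0,0,0],[0,0,0],3.2],[[0,0,0],[0,0,0],2.5],[[0,0,0],[0,0,0],2.2],[[0,0,0],[0,0,0],2.2]]'
```

```text
time_s: 14.05
eef_pos: [411.7, -117.7, -30.0]
tool_rot: [0.999, -0.038, 0.0, 0.0]
contact_force: [-2.6, 0.3, 9.7]
opening: 27.7
```

```bash

python3 -m pendant '[[[0,0,0],[0,0,-0.1],2.2],[[0,0,0],[0,0,0],2.2]]'
python3 -m pendant '[[[0,0,0],[0,0,-3],2.2],[[0,0,0],[0,0,-5],2.2],[[0,0,0],[0,0,-1],2.2]]'
python3 - <<'E'
from h import *
a=np.radians(3.8);d=np.array([np.cos(a),np.sin(a)]);o=np.array([659,14.8])
go([*(o+d*-140),30],3.8)
p=env.snapshot("scene"); cv2.imwrite("pics/g5.png",cv2.resize(p["frame"][150:350,200:440],None,fx=3,fy=3)[:,:,::-1])
E
```

```text
time_s: 14.3
eef_pos: [411.7, -117.7, -29.4]
tool_rot: [0.999, -0.038, 0.0, 0.0]
contact_force: [-0.7, -0.3, -0.2]
opening: 27.7
time_s: 14.68
eef_pos: [413.3, -118.2, 62.9]
tool_rot: [0.999, -0.038, 0.002, 0.001]
contact_force: [-1.0, -0.2, -0.5]
opening: 27.5
t 14.68 pos [ 413.3 -118.2   62.9] yaw -4.34 tilt [ 0.0043 -0.0012] F [-1.  -0.2 -0.5] open 27.5
tool z turn -8.14 shift cm (after turn) [ 11.39 -11.64   3.29]
```

View pics/g5.png

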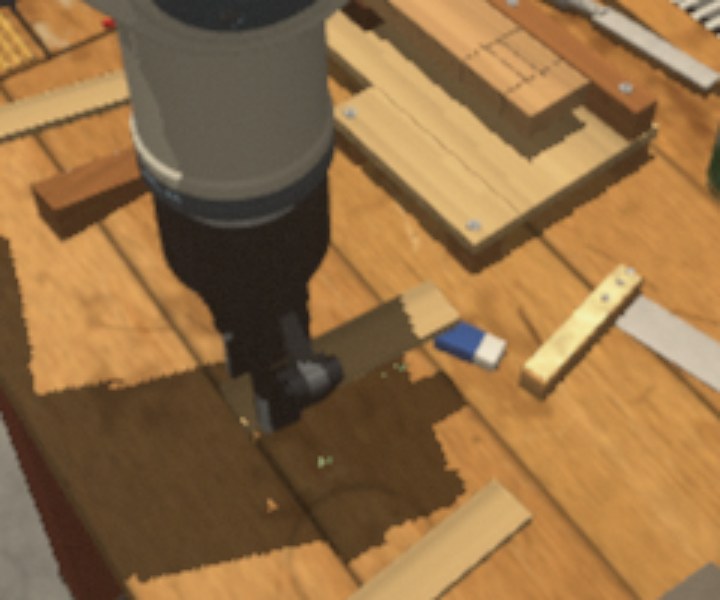

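Slip is held level, raised (~300,370 in crop). Now move in front of the gap.

```bash

python3 -m pendant '[[[0,0,-8.1],[0,0,0],2.2],[[0,0,0],[3.8,-3.9,0],2.2],[[0,0,0],[3.8,-3.9,0],2.2],[[0,0,0],[3.8,-3.9,0],2.2],[[0,0,0],[0,0,2],2.2],[[0,0,0],[0,0,2],2.2],[[0,0,0],[0,0,0],2.2]]'
cat > m.py <<'E'
from h import *
a=np.radians(3.8);d=np.array([np.cos(a),np.sin(a)]);l=np.array([-d[1],d[0]]);o=np.array([659,14.8])
def bf(w): return np.c_[(w[:,:2]-o)@d,(w[:,:2]-o)@l,w[:,2]]
def look(label,zmin,zmax,x0=-200,x1=-3,cams=("scene","top")):
    for n in cams:
        p=env.snapshot(n)
        for m in env.masks_of(p,label):
            v,u=np.nonzero(m["region"]&(p["range_z"]>0)); w=bf(world(p,u,v)); w=w[(w[:,2]>zmin)&(w[:,2]<zmax)&(abs(w[:,1])<60)&(w[:,0]>x0)&(w[:,0]<x1)]
            if len(w)<15: continue
            r=cv2.minAreaRect(w[:,:2].astype(np.float32))
            c=np.linalg.lstsq(np.c_[w[:,:2],np.ones(len(w))],w[:,2],rcond=None)[0]
            print(n,label,round(m["conf"],2),len(w),"bf rect",np.round(r[0],1),np.round(r[1],1),round(r[2],1),"zmed",np.round(np.median(w[:,2]),1),"slope",np.round(c[:2],3),"x",np.round(np.percentile(w[:,0],[2,98])),"y",np.round(np.percentile(w[:,1],[3,97])))
E
python3 - <<'E'
from m import *
go([*(o+d*-140),15],3.8); look("slip_1",38,75)
E
```

```text
time_s: 15.6
eef_pos: [515.5, 6.7, 18.1]
tool_rot: [0.999, 0.033, -0.002, -0.0]
contact_force: [-0.4, -0.3, -0.7]
opening: 27.4
t 15.6 pos [515.5   6.7  18.1] yaw 3.78 tilt [-0.0049 -0.    ] F [-0.4 -0.3 -0.7] open 27.4
tool z turn -0.02 shift cm (after turn) [0.37 0.14 0.31]
scene slip_1 0.56 455 bf rect [-97.9   2.3] [130.9  31.1] 1.1 zmed 55.8 slope [-0.005  0.021] x [-162.  -34.] y [-13.  16.]
```

```bash

python3 -m pendant '[[[0,0,0],[0,0.1,0.8],2.2],[[0,0,0],[3,0,0],2.2],[[0,0,0],[3,0,0],2.2],[[0,0,0],[2.8,0,0],2.2],[[0,0,0],[0,0,0],2.2]]'
python3 -m pendant '[[[0,0,0],[0,0,0.2],2.2],[[0,0,0],[0,0,0],2.2]]'
python3 -m pendant '[[[0,0,0],[0,0,0.1],2.2],[[0,0,0],[0,0,0],2.2]]'
python3 - <<'E'
from m import *
go([*(o+d*-46),6],3.8); look("slip_1",39,50,-75,-3)
E
```

```text
time_s: 16.42
eef_pos: [607.7, 11.3, 12.6]
tool_rot: [0.999, 0.033, 0.001, 0.0]
contact_force: [0.1, 0.0, -0.2]
opening: 28.0
time_s: 16.68
eef_pos: [604.2, 11.2, 10.1]
tool_rot: [0.999, 0.033, -0.001, -0.0]
contact_force: [-0.2, 0.0, -1.1]
opening: 27.8
time_s: 16.92
eef_pos: [605.3, 11.3, 9.5]
tool_rot: [0.999, 0.033, -0.0, -0.0]
contact_force: [0.3, 0.6, -0.5]
opening: 28.0
t 16.93 pos [605.3  11.3   9.5] yaw 3.76 tilt [-0.0002  0.    ] F [ 0.3  0.6 -0.5] open 28.0
tool z turn -0.04 shift cm (after turn) [0.79 0.01 0.35]
scene slip_1 0.6 153 bf rect [-38.8  -0.4] [70.6 31. ] 0.1 zmed 47.3 slope [-0.023  0.068] x [-73.  -6.] y [-15.  14.]
```

```bash

python3 -m pendant '[[[0,0,0],[0,0,0.2],2.2],[[0,0,0],[0.4,0,0],2.2],[[0,0,0],[0,0,0],2.2]]'
python3 -m pendant '[[[0,0,0],[0.2,0,0],2.2],[[0,0,0],[0,0,0],2.2]]'
python3 -m pendant '[[[0,0,0],[0.15,0,0],2.2],[[0,0,0],[0,0,0],2.2]]'
```

```text
time_s: 17.5
eef_pos: [610.0, 11.6, 7.5]
tool_rot: [0.999, 0.033, 0.0, 0.0]
contact_force: [0.8, 0.1, -0.9]
opening: 27.8
time_s: 17.75
eef_pos: [611.8, 11.8, 7.6]
tool_rot: [0.999, 0.033, 0.0, 0.0]
contact_force: [-0.2, 0.5, -0.1]
opening: 27.5
time_s: 18.0
eef_pos: [613.2, 11.8, 7.5]
tool_rot: [0.999, 0.033, 0.0, 0.0]
contact_force: [0.1, 1.0, 0.2]
opening: 27.6
```

```bash

python3 -m pendant '[[[0,0,0],[0.15,0,0],2.2],[[0,0,0],[0,0,0],2.2]]'
python3 -m pendant '[[[0,0,0],[0.1,0,0],2.2],[[0,0,0],[0,0,0],2.2]]'
python3 -m pendant '[[[0,0,0],[0.1,0,0],2.2],[[0,0,0],[0,0,0],2.2]]'
```

```text
time_s: 18.25
eef_pos: [614.2, 11.9, 7.4]
tool_rot: [0.999, 0.033, -0.0, -0.0]
contact_force: [-0.6, -0.2, 0.1]
opening: 27.9
time_s: 18.5
eef_pos: [614.2, 12.0, 7.0]
tool_rot: [0.999, 0.033, -0.001, -0.0]
contact_force: [-5.1, -0.2, 0.9]
opening: 27.7
time_s: 18.75
eef_pos: [614.2, 12.0, 6.8]
tool_rot: [0.999, 0.033, -0.002, -0.0]
contact_force: [-7.7, -1.0, 0.6]
opening: 27.4
```

The slip is against the stop. Lower it to the board, release, lift.

```bash

python3 -m pendant '[[[0,0,0],[-0.1,0,0.05],2.2],[[0,0,0],[0,0,0.05],2.2],[[0,0,0],[0,0,0],3.4],[[0,0,0],[0,0,0],4.0],[[0,0,0],[0,0,0],4.0],[[0,0,0],[0,0,-2],4.0],[[0,0,0],[0,0,-5],5.5],[[0,0,0],[-3,0,-3],5.5]]'
python3 -m pendant '[[[0,0,0],[-5,0,0],5.5],[[0,0,0],[-5,0,0],5.5],[[0,0,0],[0,0,0],5.5]]'
python3 - <<'E'
from m import *
look("slip_1",39,55,-80,-3)
for n in("scene","top"):
    p=env.snapshot(n)
    for m in env.masks_of(p,"wedge"):
        v,u=np.nonzero(m["region"]&(p["range_z"]>0)); w=world(p,u,v); w=w[abs(w[:,1]-133)<60]
        if len(w)<20: continue
        hi=w[w[:,2]>3];r=cv2.minAreaRect(hi[:,:2].astype(np.float32)); print(n,"wedge",round(m["conf"],2),np.round(r[0],1),np.round(r[1]),round(r[2],1),"zmax",np.percentile(w[:,2],98))
        a=np.radians(7); dd=np.array([np.cos(a),np.sin(a)]); s=(hi[:,:2]-[456,133])@dd; t=(hi[:,:2]-[456,133])@[-dd[1],dd[0]]
        exp=5+.22*(65-s); top=abs(hi[:,2]-exp)<3
        print(" top pts",top.sum(),"s",np.round(np.percentile(s[top],[1,99]),1),"t",np.round(np.percentile(t[top],[2,98]),1),"slope t/s",np.degrees(np.polyfit(s[top],t[top],1)[0]))
print(); go([456-48*.9925,133-48*.122,60],7)
E
```

```text
time_s: 19.75
eef_pos: [588.5, 10.1, 110.4]
tool_rot: [0.999, 0.033, 0.003, 0.0]
contact_force: [-0.1, -0.6, -0.7]
opening: 55.1
time_s: 20.12
eef_pos: [482.4, 3.3, 107.5]
tool_rot: [0.999, 0.033, -0.001, -0.0]
contact_force: [-0.0, -0.3, 0.3]
opening: 55.1
scene slip_1 0.77 389 bf rect [-33.8  -0.6] [62.1 32.8] 1.0 zmed 44.0 slope [-0.     0.039] x [-63.  -4.] y [-15.  14.]
top slip_1 0.78 287 bf rect [-29.8  -1.1] [53.5 32.2] 0.1 zmed 44.5 slope [-0.001  0.014] x [-55.  -4.] y [-14.  14.]
top wedge 0.81 [454.8 137.5] [129.  27.] 0.6 zmax 34.33737513821719
 top pts 415 s [-62.5  62. ] t [-12.2  15. ] slope t/s -5.093568425153997

t 20.52 pos [486.5   3.5 106.5] yaw 3.76 tilt [ 0.0001 -0.    ] F [-0.3 -0.5 -0.4] open 55.4
tool z turn -3.24 shift cm (after turn) [ -6.25 -13.22   4.65]
```

```bash

python3 -m pendant '[[[0,0,-3],[0,0,0],5.5],[[0,0,0],[-2.1,-4.3,0],5.5],[[0,0,0],[-2.1,-4.3,0],5.5],[[0,0,0],[-2.1,-4.3,0],5.5],[[0,0,0],[0,0,0],5.5]]'
python3 - <<'E'
from m import *
go([408.3,127.3,-29],6.8)
p=env.snapshot("scene")
for m in env.masks_of(p,"wedge"):
    v,u=np.nonzero(m["region"]&(p["range_z"]>0)); w=world(p,u,v)
    r=cv2.minAreaRect(w[w[:,2]>3][:,:2].astype(np.float32)); print(m["conf"],np.round(r[0],1),np.round(r[1]),round(r[2],1))
cv2.imwrite("pics/g6.png",cv2.resize(p["frame"][100:280,120:360],None,fx=3,fy=3)[:,:,::-1])
E
```

```text
time_s: 21.15
eef_pos: [406.7, 126.0, 106.3]
tool_rot: [0.998, 0.061, -0.001, -0.0]
contact_force: [-0.1, -0.2, 0.0]
opening: 54.9
t 21.15 pos [406.7 126.  106.3] yaw 6.96 tilt [-0.0011  0.0001] F [-0.1 -0.2  0. ] open 54.9
tool z turn 0.16 shift cm (after turn) [ 0.18 -0.11 13.53]
0.33 [ 639.9 -210.9] [106. 166.] 15.0
```

View pics/g6.png

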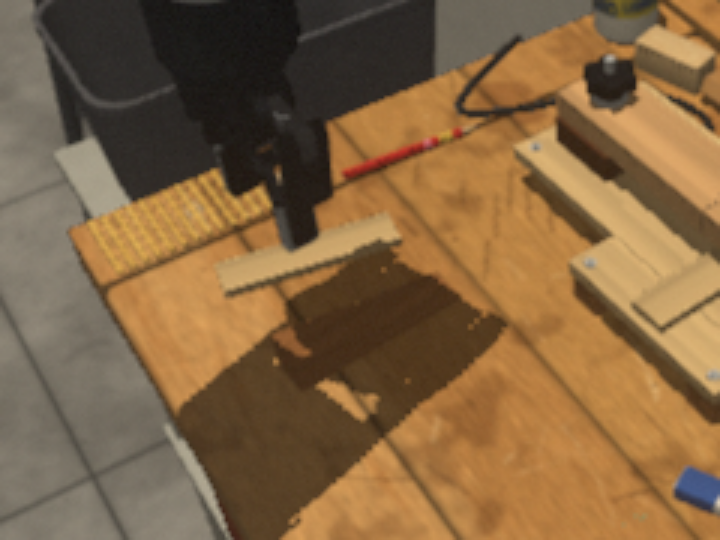

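The slip lies on the board (660,300 in the crop), and the wedge is undisturbed in the gripper's shadow (~380,330). I'll check its pose from depth alone.

```bash

python3 - <<'E'
from m import *
p=env.snapshot("scene"); v,u=np.mgrid[130:260,180:320]; w=world(p,u.ravel(),v.ravel())
w=w[(w[:,0]>370)&(w[:,0]<540)&(w[:,1]>90)&(w[:,1]<180)&(w[:,2]<40)]
for yaw in(5,6,7,8):
    a=np.radians(yaw);dd=np.array([np.cos(a),np.sin(a)]);s=(w[:,:2]-[456,133])@dd;t=(w[:,:2]-[456,133])@[-dd[1],dd[0]]
    top=(abs(w[:,2]-(5+.22*(65-s)))<2.2)&(w[:,2]>5)
    e=[]
    for s0 in range(-55,50,10):
        q=top&(s>s0)&(s<s0+10)&(abs(t)<25)
        if q.sum()>8: e.append((s0+5,*np.percentile(t[q],[4,96])))
    e=np.array(e); print(yaw,len(e),"s",np.round(np.percentile(s[top],[2,98])),"edge slopes deg",np.round(np.degrees([np.polyfit(e[:,0],e[:,1],1)[0],np.polyfit(e[:,0],e[:,2],1)[0]]),2),"t edges",np.round(e[:,1:].mean(0),1))
E
python3 -m pendant '[[[0,0,0],[0.1,-0.1,5],5.5],[[0,0,0],[0,0,3.5],5.5],[[0,0,0],[0,0,0],5.5]]'
```

```text
5 11 s [-63.  60.] edge slopes deg [0.81 0.36] t edges [-13.6  14.3]
6 11 s [-63.  60.] edge slopes deg [-0.22 -0.37] t edges [-13.6  14.4]
7 11 s [-63.  60.] edge slopes deg [-1.25 -1.44] t edges [-13.7  14.4]
8 11 s [-63.  60.] edge slopes deg [-2.27 -2.47] t edges [-13.7  14.4]
time_s: 21.68
eef_pos: [407.7, 123.9, 19.7]
tool_rot: [0.998, 0.058, -0.002, 0.001]
contact_force: [-0.1, 0.4, 0.5]
opening: 55.1
```

```bash

python3 -m pendant '[[[0,0,1],[0,0,0],5.5],[[0,0,0],[0,0,0],5.5]]'
python3 -c "
from m import *
go([408.3,128.6,-28.5],5.7)"
```

```text
time_s: 21.92
eef_pos: [410.3, 125.4, 22.8]
tool_rot: [0.999, 0.05, 0.001, -0.0]
contact_force: [0.3, -0.3, 1.2]
opening: 54.8
t 21.93 pos [410.3 125.4  22.8] yaw 5.7 tilt [0.0024 0.0007] F [ 0.3 -0.3  1.2] open 54.8
tool z turn 0.0 shift cm (after turn) [-0.16 -0.34  5.13]
```

```bash

python3 -m pendant '[[[0,0,0],[-0.1,-0.3,0],5.5],[[0,0,0],[0,0,2],5.5],[[0,0,0],[0,0,2.5],5.5],[[0,0,0],[0,0,0.5],5.0],[[0,0,0],[0,0,0],4.2]]'
python3 -m pendant '[[[0,0,0],[0,0,0],3.6],[[0,0,0],[0,0,0],3.2],[[0,0,0],[0,0,0],2.2],[[0,0,0],[0,0,0],2.2],[[0,0,0],[0,0,0],2.2]]'
```

```text
time_s: 22.55
eef_pos: [407.7, 128.3, -28.2]
tool_rot: [0.999, 0.05, -0.0, 0.0]
contact_force: [0.7, -0.1, -0.0]
opening: 41.7
time_s: 23.18
eef_pos: [408.1, 128.3, -27.7]
tool_rot: [0.999, 0.05, 0.001, -0.0]
contact_force: [-1.6, 0.9, 9.7]
opening: 29.2
```

```bash

python3 -m pendant '[[[0,0,0],[0,0,-0.2],2.2],[[0,0,0],[0,0,-4],2.2],[[0,0,0],[0,0,-5],2.2],[[0,0,1.9],[0,0,0],2.2],[[0,0,0],[0,0,0],2.2]]'
python3 -c "
from m import *
go([*(o+d*-138),21],3.8); look('wedge',20,140,-400,200)"
```

```text
time_s: 23.8
eef_pos: [407.4, 128.1, 63.4]
tool_rot: [0.999, 0.034, 0.0, -0.0]
contact_force: [0.7, 0.1, -2.6]
opening: 29.1
t 23.8 pos [407.4 128.1  63.4] yaw 3.84 tilt [0.0002 0.0001] F [ 0.7  0.1 -2.6] open 29.1
tool z turn 0.04 shift cm (after turn) [10.55 12.97  4.24]
scene wedge 0.66 1356 bf rect [25.4  7. ] [105.1  53.6] 89.7 zmed 81.0 slope [0.142 0.039] x [-0. 50.] y [-44.  56.]
```

```bash

python3 -m pendant '[[[0,0,0],[3.5,4.3,0],2.2],[[0,0,0],[3.5,4.3,0],2.2],[[0,0,0],[3.5,4.3,0],2.2],[[0,0,0],[0,0,2],2.2],[[0,0,0],[0,0,1.7],2.2],[[0,0,0],[0,0,0],2.2]]'
python3 - <<'E'
from m import *
go([*(o+d*-138),21],3.8)
for n in("scene","top"):
    p=env.snapshot(n)
    v,u=np.mgrid[80:300,200:450]; w=bf(world(p,u.ravel(),v.ravel()))
    for x0 in range(-130,-10,10):
        s=(w[:,0]>x0)&(w[:,0]<x0+10)&(abs(w[:,1])<30)&(w[:,2]>49)&(w[:,2]<90)
        if s.sum()>3: print(n,x0+5,s.sum(),"z",np.round(np.percentile(w[s,2],[10,50,90]),1),"y",np.round(np.percentile(w[s,1],[3,97]),1), "xmax",round(w[s,0].max()))
E
```

```text
time_s: 24.75
eef_pos: [518.9, 6.9, 24.5]
tool_rot: [0.999, 0.034, -0.002, -0.0]
contact_force: [0.4, -0.4, 0.3]
opening: 28.8
t 24.75 pos [518.9   6.9  24.5] yaw 3.89 tilt [-0.0045  0.    ] F [ 0.4 -0.4  0.3] open 28.8
tool z turn 0.09 shift cm (after turn) [0.24 0.14 0.35]
scene -125 8 z [56.7 59.2 79.4] y [-14.1   7.8] xmax -120
scene -115 13 z [54.4 57.8 73.7] y [-13.7   7.8] xmax -111
scene -105 11 z [54.  55.5 59.9] y [-13.7 -11.2] xmax -101
scene -95 24 z [55.8 59.4 65.5] y [-13.8 -11.5] xmax -90
scene -85 36 z [56.8 65.8 70.4] y [-13.9  13.6] xmax -80
scene -75 57 z [56.6 67.2 68.4] y [-13.5  13.9] xmax -70
scene -65 67 z [58.7 64.7 66.3] y [-13.1  15. ] xmax -60
scene -55 64 z [57.4 62.4 64. ] y [-13.   15.6] xmax -50
scene -45 59 z [58.2 60.6 62. ] y [-12.7  14.4] xmax -40
scene -35 53 z [56.2 58.7 59.7] y [-13.4  16. ] xmax -30
scene -25 8 z [55.4 56.2 57.4] y [-11.4  11.7] xmax -28
top -25 8 z [54.8 57.4 59.3] y [-11.8   1.2] xmax -21
```

```bash

python3 -m pendant '[[[0,0,0],[0,0.1,0.5],2.2],[[0,0,0],[2.5,0,0],2.2],[[0,0,0],[2.5,0,0],2.2],[[0,0,0],[0.5,0,0],2.2],[[0,0,0],[0,0,0],2.2],[[0,0,0],[0,0,0],2.2]]'
python3 -m pendant '[[[0,0,0],[0,0,0.1],2.2],[[0,0,0],[0,0,0],2.2]]'
python3 -m pendant '[[[0,0,0],[0,0,0.1],2.2],[[0,0,0],[0,0,0],2.2]]'
python3 -m pendant '[[[0,0,0],[0,0,0.05],2.2],[[0,0,0],[0,0,0],2.2]]'
```

```text
time_s: 25.6
eef_pos: [575.2, 9.3, 21.5]
tool_rot: [0.999, 0.034, -0.0, -0.0]
contact_force: [-0.3, -0.8, -2.1]
opening: 28.9
time_s: 25.85
eef_pos: [576.0, 9.2, 20.7]
tool_rot: [0.999, 0.034, 0.0, 0.0]
contact_force: [-0.0, 0.1, -1.0]
opening: 29.1
time_s: 26.1
eef_pos: [576.0, 9.2, 19.5]
tool_rot: [0.999, 0.034, 0.0, -0.0]
contact_force: [-0.5, 0.1, -1.1]
opening: 29.2
time_s: 26.35
eef_pos: [576.0, 9.2, 19.0]
tool_rot: [0.999, 0.034, -0.0, -0.0]
contact_force: [0.1, -0.3, -0.9]
opening: 29.2
```

```bash

python3 -m pendant '[[[0,0,0],[0,0,0.1],2.2],[[0,0,0],[0,0,0],2.2]]'
python3 -m pendant '[[[0,0,0],[0,0,0.05],2.2],[[0,0,0],[0,0,0],2.2]]'
python3 -m pendant '[[[0,0,0],[0,0,0.05],2.2],[[0,0,0],[0,0,0],2.2]]'
python3 -m pendant '[[[0,0,0],[0,0,0.03],2.2],[[0,0,0],[0,0,0],2.2]]'
```

```text
time_s: 26.6
eef_pos: [576.0, 9.2, 17.9]
tool_rot: [0.999, 0.034, -0.0, 0.0]
contact_force: [0.4, 0.7, -0.1]
opening: 28.6
time_s: 26.85
eef_pos: [576.0, 9.2, 17.5]
tool_rot: [0.999, 0.034, -0.0, -0.0]
contact_force: [-0.2, 0.6, 0.1]
opening: 29.1
time_s: 27.1
eef_pos: [576.1, 9.2, 17.0]
tool_rot: [0.999, 0.034, 0.0, 0.0]
contact_force: [-0.6, 0.8, -0.1]
opening: 28.9
time_s: 27.35
eef_pos: [576.1, 9.2, 16.8]
tool_rot: [0.999, 0.034, 0.0, -0.0]
contact_force: [-0.3, 0.8, 1.7]
opening: 29.0
```

```bash

python3 -m pendant '[[[0,0,0],[0.4,0,0],2.2],[[0,0,0],[0.4,0,0],2.2],[[0,0,0],[0,0,0],2.2]]'
python3 -m pendant '[[[0,0,0],[0.2,0,0],2.2],[[0,0,0],[0,0,0],2.2]]'
python3 -m pendant '[[[0,0,0],[0.2,0,0],2.2],[[0,0,0],[0,0,0],2.2]]'
python3 -m pendant '[[[0,0,0],[0.1,0,0],2.2],[[0,0,0],[0,0,0],2.2]]'
```

```text
time_s: 27.72
eef_pos: [584.8, 9.8, 16.8]
tool_rot: [0.999, 0.034, 0.0, -0.0]
contact_force: [-0.1, -0.1, 0.7]
opening: 29.1
time_s: 27.98
eef_pos: [586.3, 9.9, 16.8]
tool_rot: [0.999, 0.034, 0.0, 0.0]
contact_force: [0.7, -0.1, 0.7]
opening: 28.7
time_s: 28.22
eef_pos: [588.2, 10.1, 16.8]
tool_rot: [0.999, 0.034, 0.0, 0.0]
contact_force: [0.7, -0.4, 1.2]
opening: 28.8
time_s: 28.48
eef_pos: [589.1, 10.1, 16.7]
tool_rot: [0.999, 0.034, 0.0, 0.0]
contact_force: [-0.4, -0.1, 1.1]
opening: 29.0
```

```bash

python3 -m pendant '[[[0,0,0],[0.1,0,0],2.2],[[0,0,0],[0,0,0],2.2]]'
python3 -m pendant '[[[0,0,0],[0.1,0,0],2.2],[[0,0,0],[0,0,0],2.2]]'
python3 -m pendant '[[[0,0,0],[0.1,0,0],2.2],[[0,0,0],[0,0,0],2.2]]'
```

```text
time_s: 28.72
eef_pos: [590.1, 10.2, 16.7]
tool_rot: [0.999, 0.034, 0.0, -0.0]
contact_force: [-0.4, 0.8, 1.0]
opening: 29.1
time_s: 28.98
eef_pos: [591.1, 10.2, 16.7]
tool_rot: [0.999, 0.034, 0.0, -0.0]
contact_force: [0.2, 0.5, 2.1]
opening: 29.0
time_s: 29.22
eef_pos: [592.1, 10.3, 16.7]
tool_rot: [0.999, 0.034, 0.0, -0.0]
contact_force: [-0.8, 0.2, 1.7]
opening: 29.1
```

```bash

python3 -m pendant '[[[0,0,0],[0.1,0,0],2.2],[[0,0,0],[0,0,0],2.2]]'
python3 -m pendant '[[[0,0,0],[0.1,0,0],2.2],[[0,0,0],[0,0,0],2.2]]'
python3 -m pendant '[[[0,0,0],[0.1,0,0],2.2],[[0,0,0],[0,0,0],2.2]]'
```

```text
time_s: 29.48
eef_pos: [593.1, 10.4, 16.7]
tool_rot: [0.999, 0.034, 0.0, -0.0]
contact_force: [-0.2, 0.0, 1.3]
opening: 29.3
time_s: 29.72
eef_pos: [594.0, 10.4, 16.7]
tool_rot: [0.999, 0.034, -0.0, -0.0]
contact_force: [-1.6, -0.4, 1.8]
opening: 29.0
time_s: 29.98
eef_pos: [594.7, 10.5, 16.6]
tool_rot: [0.999, 0.034, -0.0, -0.0]
contact_force: [-1.8, 0.6, 1.6]
opening: 29.2
```

```bash

python3 -m pendant '[[[0,0,0],[0.1,0,0],2.2],[[0,0,0],[0,0,0],2.2]]'
python3 -m pendant '[[[0,0,0],[0.1,0,0],2.2],[[0,0,0],[0,0,0],2.2]]'
python3 -m pendant '[[[0,0,0],[0.1,0,0],2.2],[[0,0,0],[0,0,0],2.2]]'
```

```text
time_s: 30.22
eef_pos: [595.5, 10.5, 16.5]
tool_rot: [0.999, 0.034, -0.0, 0.0]
contact_force: [-4.4, -0.1, 2.1]
opening: 29.0
time_s: 30.48
eef_pos: [596.4, 10.6, 16.5]
tool_rot: [0.999, 0.034, -0.001, -0.0]
contact_force: [-4.8, -0.6, 1.4]
opening: 29.0
time_s: 30.72
eef_pos: [597.1, 10.7, 16.4]
tool_rot: [0.999, 0.034, -0.001, 0.0]
contact_force: [-5.1, 0.1, 2.8]
opening: 28.9
```

```bash

python3 -m pendant '[[[0,0,0],[0.1,0,0],2.2],[[0,0,0],[0,0,0],2.2]]'
python3 -m pendant '[[[0,0,0],[0.1,0,0],2.2],[[0,0,0],[0,0,0],2.2]]'
python3 - <<'E'
from m import *
go([0,0,0],3.8)
F=[env.read_state()["contact_force"] for _ in range(3)]; print(np.round(F,1))
for n in("scene","top"):
    p=env.snapshot(n)
    v,u=np.mgrid[80:300,200:450]; w=bf(world(p,u.ravel(),v.ravel()))
    s=(w[:,0]>10)&(w[:,0]<42)&(w[:,1]>-38)&(w[:,1]<20)&(w[:,2]>70)&(w[:,2]<95); s2=(w[:,0]>10)&(w[:,0]<42)&(w[:,1]>60)&(w[:,1]<95)&(w[:,2]>70)&(w[:,2]<95)
    print(n,"rail top near mark",round(w[s,2].mean(),2),s.sum(),"near y77",round(w[s2,2].mean(),2),s2.sum())
    for x0 in range(-50,0,10):
        s=(w[:,0]>x0)&(w[:,0]<x0+10)&(abs(w[:,1])<12)&(w[:,2]>49)&(w[:,2]<90)
        if s.sum()>3: print(x0+5,s.sum(),"z",np.round(np.percentile(w[s,2],[10,50,90]),1),"t->tip x",round(x0+5+(np.median(w[s,2])-44.4-5)/.22,1))
p=env.snapshot("scene");cv2.imwrite("pics/g7.png",cv2.resize(p["frame"][120:270,270:430],None,fx=5,fy=5,interpolation=2)[:600,:,::-1])
E
```

```text
time_s: 30.98
eef_pos: [597.6, 10.7, 16.3]
tool_rot: [0.999, 0.034, -0.001, -0.0]
contact_force: [-7.3, -0.6, 3.0]
opening: 28.7
time_s: 31.22
eef_pos: [598.1, 10.8, 16.4]
tool_rot: [0.999, 0.034, -0.002, -0.0]
contact_force: [-9.8, -1.2, 4.8]
opening: 28.9
t 31.23 pos [598.1  10.8  16.4] yaw 3.86 tilt [-0.0036 -0.0001] F [-9.8 -1.2  4.8] open 28.9
tool z turn 0.06 shift cm (after turn) [-59.75  -2.89   1.64]
[[-9.8 -1.2  4.8]
 [-9.8 -1.2  4.8]
 [-9.8 -1.2  4.8]]
scene rail top near mark 82.23 338 near y77 nan 0
top rail top near mark nan 0 near y77 82.24 9<stdin>:8: RuntimeWarning: Mean of empty slice.
  ret = ret.dtype.type(ret / rcount)
```

View pics/g7.png

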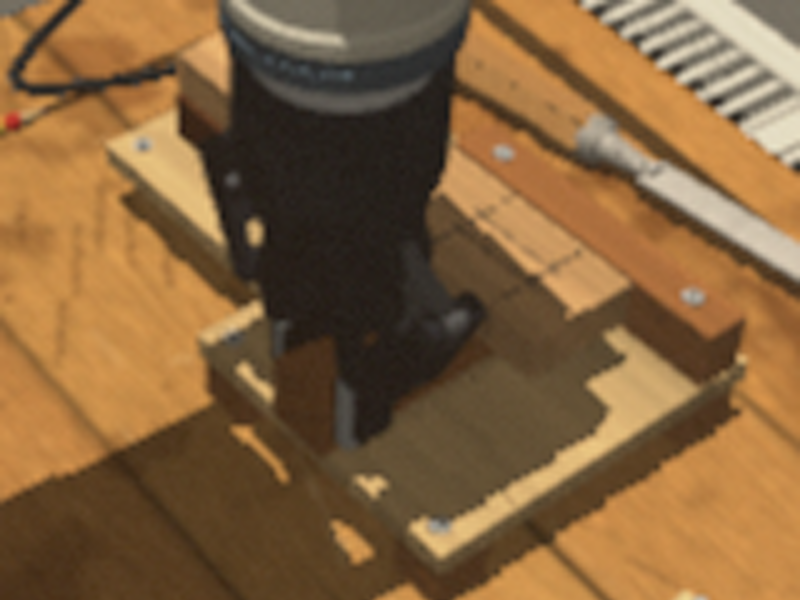

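The wedge is centred under the mark, and the rail is up about 0.6 mm (≈6 N). Press up to about 15 N.

```bash

python3 -m pendant '[[[0,0,0],[0.1,0,0],2.2],[[0,0,0],[0,0,0],2.2]]'
python3 -m pendant '[[[0,0,0],[0.1,0,0],2.2],[[0,0,0],[0,0,0],2.2],[[0,0,0],[0,0,0],2.2]]'
```

```text
time_s: 31.62
eef_pos: [598.6, 10.8, 16.4]
tool_rot: [0.999, 0.034, -0.002, -0.0]
contact_force: [-11.4, -0.5, 7.2]
opening: 28.5
time_s: 32.0
eef_pos: [599.0, 10.8, 16.3]
tool_rot: [0.999, 0.034, -0.003, 0.0]
contact_force: [-13.1, -1.3, 8.8]
opening: 29.2
```

```bash

python3 -m pendant '[[[0,0,0],[0.1,0,0],2.2],[[0,0,0],[0,0,0],2.2],[[0,0,0],[0,0,0],2.2],[[0,0,0],[0,0,0],2.2],[[0,0,0],[0,0,0],2.2],[[0,0,0],[0,0,0],2.2]]'
python3 - <<'E'
from m import *
z=[]
for _ in range(4):
    p=env.snapshot("scene"); v,u=np.mgrid[80:300,200:450]; w=bf(world(p,u.ravel(),v.ravel()))
    s=(w[:,0]>10)&(w[:,0]<42)&(w[:,1]>-38)&(w[:,1]<0)&(w[:,2]>70)&(w[:,2]<95); z.append(w[s,2].mean())
print("rail",np.round(z,2)); go([*(o+d*-58),16],3.8)
for x0 in range(-45,0,6):
    s=(w[:,0]>x0)&(w[:,0]<x0+6)&(abs(w[:,1])<14)&(w[:,2]>49)&(w[:,2]<75)
    if s.sum()>3: print(x0+3,s.sum(),np.round(np.percentile(w[s,2],[50,90]),1))
for l in("try_square","eraser"):
    for m in env.masks_of(p,l)[:1]:
        v,u=np.nonzero(m["region"]); print(l,np.round(cv2.minAreaRect(world(p,u,v)[:,:2].astype(np.float32))[0]))
E
```

```text
time_s: 32.75
eef_pos: [599.4, 10.9, 16.3]
tool_rot: [0.999, 0.034, -0.003, 0.0]
contact_force: [-14.2, -1.8, 10.3]
opening: 29.2
rail [82.58 82.73 82.51 82.63]
t 32.95 pos [599.5  10.9  16.3] yaw 3.87 tilt [-0.0065 -0.0003] F [-15.   -0.6  10.2] open 28.8
tool z turn 0.07 shift cm (after turn) [0.17 0.01 0.03]
-36 4 [69.4 70.2]
0 4 [58.7 70.5]
try_square [ 454. -283.]
eraser [ 560. -104.]
```

```bash
python3 -c "
from h import *
print(env.close_job()); s=env.read_state(); print(np.round(s['contact_force'],1),s['time_s'])"
```

```text
the job is handed in; nothing more can be done
None
the job is handed in; nothing more can be done
```

The rail is packed with one slip and the wedge. I handed the job in at about 33 s of the 72 s, with the gripper still holding the wedge and pressing it in.

- **Gap and slips:** the gap measured about 23 mm, so one slip was enough. Two would have left only about 7 mm, too thin for the wedge to jam properly. The slip was pushed up against the stop batten and lies flat; its top measured about 44.2 mm, as expected.
- **Wedge:** I slid it in thin end first on top of the slip. By my position estimate, about 53 mm of it is behind the rail's front edge. That leaves about 12 mm to the stop batten.
- **Last checks:** push force was about 15 N. The rail's top rose from 81.6 to about 82.6 mm, roughly 10 N on the rail and within the 5 to 14 N expected. The gripper also showed about 10 N upward on it.

**What disagreed:**
- **Tool height:** the fingertips stood about 32 mm above where the reported tool position put them. My first attempts closed above the slip without gripping it, so I found the true height by touch.
- **Jam depth:** the wedge started to bite about 2 mm deeper than I had predicted.
- **Try square and eraser:** the eraser was seen in its original place. The last look for the try square gave a position well away from where it was found at the start. I took that as a false detection and didn't recheck, since the arm never went near it.

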